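# Set the bench valves in order

## Robot

A 6-joint arm with a two-finger parallel gripper is mounted at the origin on a cart in front of the work surface, level with it; the furniture and walls round the work are solid. World frame = base frame: x ahead of the robot, y to its left, z up, the work surface at z = 0. Lengths are in m, angles in degrees, forces in N, time in s.
With the tool pointing down it reaches from about 0.325 to 1 m from the base axis. Payload 5.1 kg.
Tool frame: the origin (TCP) lies on the centre line of the jaws, within the pads' length; the fingertips stand 19 mm ahead of it and the grasp point (between the pads) is the TCP; z points along the fingers, y is the line along which they close (so a half turn about z gives the same grasp; the last joint's range is limited). The gripper opens to 85 mm and grips with 20 to 120 N. Pads are 22 mm wide; open, the fingers measure 114 mm over their backs; the gripper's body (76 mm by 85 mm) begins 54 mm behind the grasp point. The pads swing forward as they close: fully open they stand 13 mm farther back than shut.
Start: joints at [-80.191, 7.093, 94.555, -0, 78.352, -4.733], TCP at [0.163, -0.629, 0.25] pointing down, gripper open.
Joint ranges: [-149.61, 149.61], [-58.7, 133.49], [1.44, 155.28], [-77.14, 257.14], [18.33, 153.61], [-166.67, 166.67]. Speed limits (degrees/s): [147.25, 147.25, 180, 180, 180, 180].

## Interface

Orientations are given as [roll, pitch, yaw] about the fixed x, y, z axes, in that order (R = Rz(yaw) Ry(pitch) Rx(roll)).
In Python, from station import monitor, optics, job gives the robot as it stands. The module is installed in compiled form; this text tells all that it offers.
- The arm moves only by the tool send_rows, never from a script. Its argument "moves" is a list that holds one entry, the list of rows, each a list of 5 numbers: the finger opening in cm, from 0 to 8.54, then the shift along the world's x, y, z in cm, then the turn about the world's z in units of 5 degrees (1.0 is 5 degrees). In form: [[[jaw, tx, ty, tz, twist], ...]]. A call has 1 to 5 rows; each row is the pose to reach, as a shift and turn from the pose commanded when the call began; what a row does not reach only later rows make up. A row lasts 1/12 s, in which the tool goes at most 41.7 mm and 7.16 degrees, less where a joint would pass 70% of its speed; a pose out of reach is approached as far as the arm can. A call with a gripper value outside its range is refused whole. The fingers move at their own pace and stop on an object; "squeeze" is the grip in N (left out, the last holds). Time passes only in rows, so rows that repeat a pose let the fingers close. It gives the time, the measured TCP pose, the force, the opening and the grip force at its end, in the units of the state.
- monitor.state(): the state, without advancing time (a new reading comes with each control period).
- optics.grab_frame(name): name is "side" or "top"; returns a dict with "color" (400x640x3 uint8, red, green, blue), "fov_y" (degrees; the focal length in pixels is half the picture's height over the tangent of half this angle, whatever the lens; pixels are square), "cx", "cy" (the principal point, pixels), "k1" (the pictures are not rectified: a ray, as slopes to the right and down, at radius r is drawn at 1 + k1 r^2 times it, then the intrinsics apply), "rvec" (rotation vector, rad) and "tvec" (3), from world to camera coordinates, as OpenCV has them. Camera axes: x right, y down, z forward; pixel columns grow to the right and rows downward; lengths in m; the calibration is good to about 2 mm. A picture is of the moment at which its call begins. There is no depth.
- job.finish_job(): hands the job in; it is judged then, once.
The state is a dict: "clock": time; "qpos": joint angles; "qd": joint speeds; "joint_torque": joint torques, N m; "tool_pos": TCP position; "tool_rot": TCP orientation; "contact_force": force on the tool from outside, world axes, zero at the start; "ft_torque": the same for the moment, N m; "opening": finger opening in m; "gripper_force": force on a finger pad.
Only numpy, scipy, OpenCV 4.12 (cv2) and the standard library are available. Lean on these libraries where they do the work, as an engineer would, in place of code of your own. Each camera call takes 0.05 s, during which the arm holds its last target. There are 200 camera calls.

## Task

Set the solvent line for the next run at the four small valve blocks: with a fingertip, lightly push down first the square key, then the small round key, then the long bar-shaped key, each all the way down, where it stays. Leave the wide round key up, and do not pick up or shove the blocks or anything standing around them; finish with the hand clear.

Things in the scene. Friction and masses are not known exactly. Their poses are not given: they have to be found in the camera images.
- valve_square: loose aluminium valve block on rubber feet, 60 x 60 mm and 37 mm high, about 0.8 kg, two tube fittings stick out 14 mm on its +x side; it carries the square plunger key, 32 x 32 mm. Origin: centre of its underside, z up. The blocks look alike but for the key and may stand in any order
- top_square (a point): centre of the upper face of the square plunger key, 32 x 32 mm, grey, 9 mm thick on a stem; raised it is 60 mm above the worktop, and it moves with the key. z up
- key_square (a joint): travel of the square plunger key, 32 x 32 mm: 0 = raised, 0.012 m = fully down at its stop. It slides straight down against about 4 N of friction and stays where it is left (no spring back)
- valve_round: loose aluminium valve block on rubber feet, 60 x 60 mm and 37 mm high, about 0.8 kg, two tube fittings stick out 14 mm on its +x side; it carries the small round plunger key, 24 mm across. Origin: centre of its underside, z up. The blocks look alike but for the key and may stand in any order
- top_round (a point): centre of the upper face of the small round plunger key, 24 mm across, grey, 9 mm thick on a stem; raised it is 60 mm above the worktop, and it moves with the key. z up
- key_round (a joint): travel of the small round plunger key, 24 mm across: 0 = raised, 0.012 m = fully down at its stop. It slides straight down against about 4 N of friction and stays where it is left (no spring back)
- valve_bar: loose aluminium valve block on rubber feet, 60 x 60 mm and 37 mm high, about 0.8 kg, two tube fittings stick out 14 mm on its +x side; it carries the long bar-shaped plunger key, 16 x 50 mm (long along the block's y). Origin: centre of its underside, z up. The blocks look alike but for the key and may stand in any order
- top_bar (a point): centre of the upper face of the long bar-shaped plunger key, 16 x 50 mm (long along the block's y), grey, 9 mm thick on a stem; raised it is 60 mm above the worktop, and it moves with the key. z up
- key_bar (a joint): travel of the long bar-shaped plunger key, 16 x 50 mm (long along the block's y): 0 = raised, 0.012 m = fully down at its stop. It slides straight down against about 4 N of friction and stays where it is left (no spring back)
- valve_wide: loose aluminium valve block on rubber feet, 60 x 60 mm and 37 mm high, about 0.8 kg, two tube fittings stick out 14 mm on its +x side; it carries the wide round plunger key, 48 mm across, twice as wide as the small round one. Origin: centre of its underside, z up. The blocks look alike but for the key and may stand in any order
- top_wide (a point): centre of the upper face of the wide round plunger key, 48 mm across, twice as wide as the small round one, grey, 9 mm thick on a stem; raised it is 60 mm above the worktop, and it moves with the key. z up
- key_wide (a joint): travel of the wide round plunger key, 48 mm across, twice as wide as the small round one: 0 = raised, 0.012 m = fully down at its stop. It slides straight down against about 4 N of friction and stays where it is left (no spring back)
- amber_bottle: amber glass bottle with white cap, 42 mm wide, 86 mm tall, stands among the valve blocks; a bystander. Origin: centre of its underside, z up
- beaker: small glass beaker, 46 mm wide, 58 mm tall, stands behind the blocks; a bystander. Origin: centre of its underside, z up
- tape: yellow tape roll lying flat, 62 mm wide, 25 mm high, behind the blocks; a bystander. Origin: centre of its underside, z up
- carton: small carton, 61 x 85 x 40 mm, at the right near the front edge; a bystander. Origin: centre of its underside, z up
- timer: flat bench timer, 62 x 66 x 21 mm, at the right near the front edge; a bystander. Origin: centre of its underside, z up

How it is judged (in metres and radians):
On the way, in this order (a step that is already met when the one before it is completed fails the run):
1. the square key is pushed down (value of joint key_square above 0.008 m), for 0.2 s.
2. then the small round key is pushed down (value of joint key_round above 0.008 m), for 0.2 s.
3. then the long bar key is pushed down (value of joint key_bar above 0.008 m), for 0.2 s.
At the end, for the whole second after the job is handed in: The square, small round and bar keys are each down by more than 8 of their 12 mm, the wide round key by less than 3 mm; the valve blocks stand at rest, level within 0.1 rad and within 30 mm of where they were; the bystanders stand within 30 mm of where they were (value of joint each of key_square, key_round, key_bar above 0.008 m and value of joint key_wide below 0.003 m and distance of each of valve_square, valve_round, valve_bar, valve_wide, amber_bottle, beaker, tape, carton, timer from where it was at the start of the episode below 0.03 m and angle between each of valve_square, valve_round, valve_bar, valve_wide's own z axis and vertical below 0.1 rad and height (world z) of each of valve_square, valve_round, valve_bar, valve_wide below 0.01 m and linear speed of each of valve_square, valve_round, valve_bar, valve_wide below 0.02 m/s and angle between each of amber_bottle, beaker, tape, carton, timer's own z axis and vertical below 0.3 rad); the robot touches nothing.
It fails at once if a key is pushed out of order ((value of joint key_round above 0.004 m and value of joint key_square below 0.008 m) or (value of joint key_bar above 0.004 m and value of joint any of key_round, key_square below 0.008 m)).
It fails at once if the wide round key is pushed down (3 mm or more) (value of joint key_wide above 0.003 m).
It fails at once if a valve block is pressed hard (over 30 N) (contact force between any of valve_square, valve_round, valve_bar, valve_wide and the fingers above 30 N or contact force between any of valve_square, valve_round, valve_bar, valve_wide and the arm above 30 N).
It fails at once if a valve block is lifted, tipped or shoved by more than 30 mm (height (world z) of any of valve_square, valve_round, valve_bar, valve_wide above 0.01 m or angle between any of valve_square, valve_round, valve_bar, valve_wide's own z axis and vertical above 0.2 rad or distance of any of valve_square, valve_round, valve_bar, valve_wide from where it was at the start of the episode above 0.03 m).
It fails at once if a bystander is lifted, knocked over or shoved by more than 30 mm (distance of any of amber_bottle, beaker, tape, carton, timer from where it was at the start of the episode above 0.03 m or angle between any of amber_bottle, beaker, tape, carton, timer's own z axis and vertical above 0.3 rad).
It also fails if it takes over 54 s, if anything falls off the work surface, if the arm or the gripper's body presses on something with over 40 N, if the wrist force passes 120 N, or if a joint passes its speed limit or range.

## Working session

There is one attempt and no reset: what is moved stays moved. The work goes in short steps, Python scripts to look and compute and a tool call to move; the robot and the scene stay as the last step left them, time stands still between calls to the robot, and variables do not carry over. Pictures are saved under pics/ and viewed, at most 10 in all, crops included, and the job is handed in when it is done.

Besides the shell and the picture viewer there is one more tool, called after "Request:" in YAML: its name, and indented under it one key for each argument. send_rows: Moves the arm, as the interface text tells. Its arguments: {"type":"object","properties":{"moves":{"type":"array"},"squeeze":{"type":"number"}},"required":["moves"]}

```bash
mkdir -p pics; python3 - <<'E'
from station import monitor, optics
import cv2,json,numpy as np
for n in("top","side"):
    f=optics.grab_frame(n); cv2.imwrite(f"pics/{n}0.png",cv2.cvtColor(f.pop("color"),cv2.COLOR_RGB2BGR))
    f={k:np.array(v).tolist() for k,v in f.items()}; json.dump(f,open(n+".json","w")); print(n,f)
print(monitor.state())
E
```

```text
top {'fov_y': 54.22539061626211, 'cx': 320.4961489877059, 'cy': 199.84974719604514, 'k1': -0.04322348689252225, 'rvec': [2.046498547504267, -2.1693819726726615, 0.247111582212502], 'tvec': [-0.04824541888717899, 0.5498691834425691, 0.9878334942202978]}
side {'fov_y': 44.98109629422326, 'cx': 322.0291881507158, 'cy': 203.67748009077533, 'k1': 0.035190979300144, 'rvec': [1.1701654362055138, -1.9559877992288457, 1.2058420912467742], 'tvec': [0.1738481157787991, 0.2677729533580711, 1.0517014855259608]}
{'clock': 0.1, 'qpos': array([-8.01925602e+01,  7.13079397e+00,  9.46263301e+01,  4.21594565e-03,
        7.83517338e+01, -4.73204420e+00]), 'qd': array([ 0.09289704, -0.13200968, -0.17173705,  0.00583576,  0.03102286,
        0.04213454]), 'joint_torque': array([ 3.56017708e-04, -4.24932075e+01, -3.66653037e+01, -7.56610757e-05,
        3.87040447e-03,  1.96513611e-06]), 'tool_pos': array([ 0.16308903, -0.62867637,  0.24916347]), 'tool_rot': array([-1.79891854e+02, -1.30937527e-02,  1.45386165e+01]), 'contact_force': array([0.11649539, 0.07840561, 0.42108222]), 'ft_torque': array([0.03077188, 0.02952229, 0.00987943]), 'gripper_force': 0.0, 'opening': 0.0853271444775072}
```

View pics/top0.png

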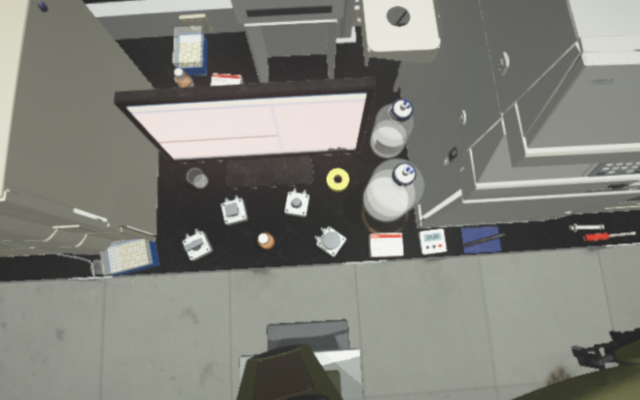

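View pics/side0.png

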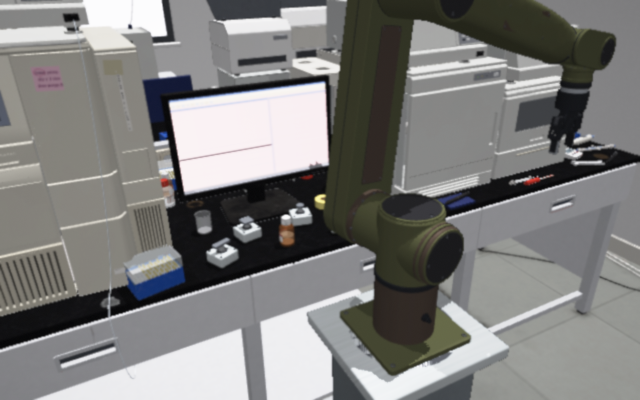

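The top picture shows four blocks at about (197,243), (233,209), (297,202) and (329,240). The bottle is at (265,240), the monitor behind, and large flasks at (390,195). The side view shows three of the blocks at (222,252), (247,230) and (299,215). I'll enlarge both.

```bash
python3 - <<'E'
import cv2
a=cv2.imread("pics/top0.png")[180:270,170:360]; cv2.imwrite("pics/topc.png",cv2.resize(a,None,fx=4.2,fy=4.2,interpolation=cv2.INTER_CUBIC))
a=cv2.imread("pics/side0.png")[190:275,190:340]; cv2.imwrite("pics/sidec.png",cv2.resize(a,None,fx=5,fy=5,interpolation=cv2.INTER_CUBIC))
E
```

```text
(no output)
```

View pics/topc.png

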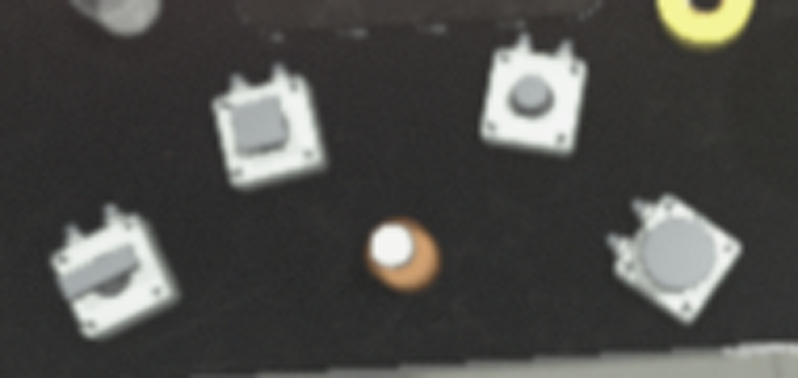

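View pics/sidec.png

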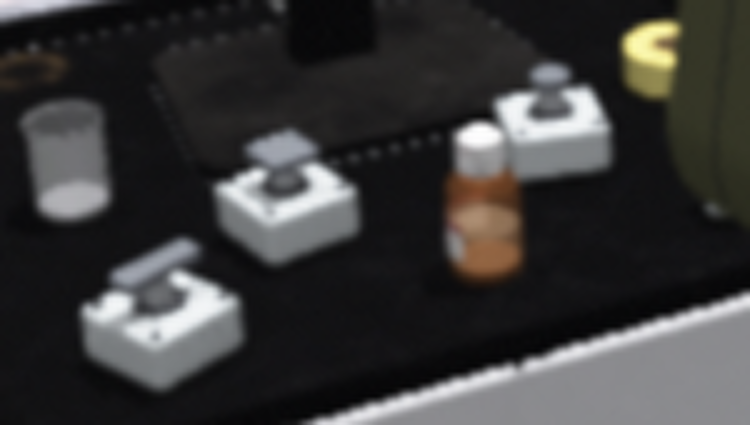

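Top crop key centres: square (259,122), round (531,92), bar (98,268), wide (677,255), bottle cap (391,244). Side crop: square (283,147), round (550,73), bar (155,261), cap (480,133).

```bash
cat > h.py <<'E'
import numpy as np,cv2,json
from scipy.optimize import least_squares
C={n:json.load(open(n+".json")) for n in("top","side")}
def proj(n,P):
    c=C[n]; f=200/np.tan(np.radians(c["fov_y"]/2)); K=np.array([[f,0,c["cx"]],[0,f,c["cy"]],[0,0,1]])
    return cv2.projectPoints(np.array(P,float).reshape(-1,1,3),np.array(c["rvec"]),np.array(c["tvec"]),K,np.array([c["k1"],0,0,0,0.]))[0].reshape(-1,2)
def tri(t,s=None,z=None):
    if s is None:
        r=least_squares(lambda p:(proj("top",[*p,z])-t).ravel(),[.6,0]); return np.array([*r.x,z]),r.fun
    r=least_squares(lambda p:np.r_[(proj("top",p)-t).ravel(),(proj("side",p)-s).ravel()],[.6,0,.05]); return r.x,r.fun
def top(u,v): return np.array([170+(u+.5)/4.2-.5,180+(v+.5)/4.2-.5])
def side(u,v): return np.array([190+(u+.5)/5-.5,190+(v+.5)/5-.5])
E
python3 - <<'E'
from h import *
np.set_printoptions(precision=4,suppress=True)
for n,t,s,z in[("sq",(259,122),(283,147),.06),("rd",(531,92),(550,73),.06),("bar",(98,268),(155,261),.06),("cap",(391,244),(480,133),.086)]:
    print(n,*tri(top(*t),side(*s)),tri(top(*t),z=z)[0])
print("wide",tri(top(677,255),z=.06)[0])
print("bar ends",tri(top(64,284),z=.06)[0],tri(top(133,254),z=.06)[0])
E
```

```text
sq [0.5364 0.1599 0.0576] [ 0.1711  0.0809 -0.1977 -0.0459] [0.5361 0.1599 0.06  ]
rd [ 0.5459 -0.0144  0.0586] [ 0.0576  0.0286 -0.0719 -0.0092] [ 0.5457 -0.0144  0.06  ]
bar [0.4485 0.2624 0.0571] [ 0.2052  0.0946 -0.2189 -0.0597] [0.4484 0.262  0.06  ]
cap [0.4496 0.0739 0.0844] [ 0.2276  0.1115 -0.2707 -0.0415] [0.4497 0.0742 0.086 ]
wide [ 0.4359 -0.1009  0.06  ]
bar ends [0.4395 0.2833 0.06  ] [0.456 0.24  0.06 ]
```

```bash
python3 - <<'E'
from h import *
np.set_printoptions(precision=3,suppress=True)
def t(u,v,z): return tri(np.array([u,v]),z=z)[0]
print("monitor bottom edge z.05-.15",t(175,158,.05),t(372,150,.05),t(372,150,.15))
print("monitor top edge z.3/.45",t(117,95,.3),t(373,82,.3),t(117,95,.45),t(373,82,.45))
print("flask near cap z.25",t(404,175,.25),t(404,175,.35)," base ",t(388,222,0),"far cap",t(402,108,.25))
print("flask left edge",t(362,210,.0),t(364,195,.12))
print("analyzer left",t(160,200,0),"bottle edge v=",t(220,265,0))
c=C["top"];R=cv2.Rodrigues(np.array(c["rvec"]))[0];print("campos",-R.T@np.array(c["tvec"]))
E
```

```text
monitor bottom edge z.05-.15 [0.692 0.319 0.05 ] [ 0.683 -0.233  0.05 ] [ 0.648 -0.216  0.15 ]
monitor top edge z.3/.45 [0.757 0.362 0.3  ] [ 0.754 -0.208  0.3  ] [0.673 0.281 0.45 ] [ 0.67 -0.18  0.45]
flask near cap z.25 [ 0.55  -0.266  0.25 ] [ 0.522 -0.242  0.35 ]  base  [ 0.485 -0.267  0.   ] far cap [ 0.712 -0.279  0.25 ]
flask left edge [ 0.524 -0.197  0.   ] [ 0.539 -0.19   0.12 ]
analyzer left [0.586 0.377 0.   ] bottle edge v= [0.392 0.206 0.   ]
campos [ 0.315 -0.062  1.085]
```

Request:
send_rows:
  moves:
    - [[0,2,4,0,0],[0,4,7,0,0],[0,6,10,0,0],[0,8,13,0,0],[0,10,16,0,0]]
  squeeze: 20

```text
clock: 0.52
tool_pos: [0.2636, -0.4674, 0.2496]
tool_rot: [-179.9, 0.0, 14.5]
contact_force: [0.7, -0.9, -0.5]
opening: 0.0255
gripper_force: 0.0
```

Request:
send_rows:
  moves:
    - [[0,2,3.4,0,0],[0,4,6.8,0,0],[0,6,10.2,0,0],[0,8,13.6,0,0],[0,10,17,0,0]]

```text
clock: 0.93
tool_pos: [0.3635, -0.2972, 0.2499]
tool_rot: [-180.0, 0.0, 14.5]
contact_force: [0.6, -0.1, 0.8]
opening: -0.0002
gripper_force: 0.0
```

Request:
send_rows:
  moves:
    - [[0,0,4,0,0],[0,0,8,0,0],[0,0,12,0,0],[0,0.5,16,0,0],[0,1,20,0,0]]

```text
clock: 1.35
tool_pos: [0.3725, -0.0974, 0.2499]
tool_rot: [180.0, -0.0, 14.5]
contact_force: [1.4, -0.9, 0.6]
opening: 0.0002
gripper_force: 0.0
```

Request:
send_rows:
  moves:
    - [[0,2,3.5,0,0],[0,4,7,-1,0],[0,6,10.5,-2,0],[0,8,14,-3,0],[0,10,17.5,-4,0]]

```text
clock: 1.77
tool_pos: [0.4734, 0.078, 0.2097]
tool_rot: [180.0, -0.0, 14.6]
contact_force: [0.4, -0.4, -0.4]
opening: 0.0004
gripper_force: 0.0
```

Request:
send_rows:
  moves:
    - [[0,2.5,3,0,0],[0,5,6,-2,0],[0,6.3,8.2,-5,0],[0,6.3,8.2,-8,0],[0,6.3,8.2,-10,0]]

```text
clock: 2.18
tool_pos: [0.535, 0.1591, 0.1066]
tool_rot: [-180.0, 0.3, 14.7]
contact_force: [-0.3, -0.2, -0.3]
opening: -0.0001
gripper_force: 0.0
```

```bash
python3 - <<'E'
from station import monitor, optics
import cv2,numpy as np
o=[]
for n,(r0,r1,c0,c1) in{"top":(150,270,170,330),"side":(150,260,190,340)}.items():
    a=cv2.cvtColor(optics.grab_frame(n)["color"],cv2.COLOR_RGB2BGR)[r0:r1,c0:c1]; o.append(cv2.resize(a,(390,290),interpolation=cv2.INTER_CUBIC))
cv2.imwrite("pics/p1.png",np.hstack(o)); print(monitor.state()["tool_pos"])
E
```

```text
[0.5325331  0.15759204 0.10488668]
```

View pics/p1.png

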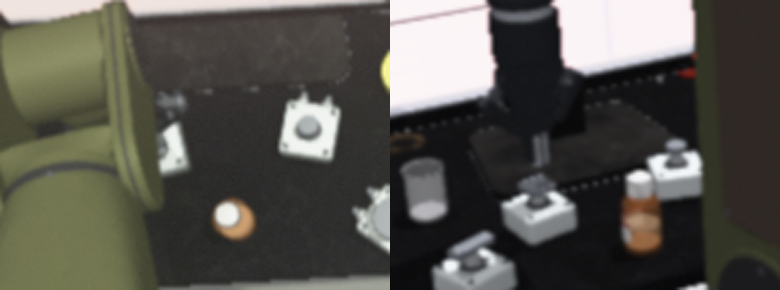

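Side view: closed fingertips at about (541,170) in the composite, straight above the square key at (536,188).

```bash
python3 - <<'E'
from h import *
print(190+151.5/390*150-.5,150+170*110/290-.5,proj("side",[[.5325,.1576,.086],[.5325,.1576,.073]]))
E
```

```text
247.76923076923077 213.98275862068965 [[246.42535195 210.48240701]
 [246.80040669 214.54328645]]
```

Request:
send_rows:
  moves:
    - [[0,0,0,-1,0],[0,0,0,-1,0],[0,0,0,-1,0]]

```text
clock: 2.53
tool_pos: [0.5368, 0.1576, 0.1015]
tool_rot: [180.0, -0.1, 14.5]
contact_force: [-0.1, -0.5, 0.2]
opening: 0.0005
gripper_force: 0.0
```

Request:
send_rows:
  moves:
    - [[0,0,0.2,-0.2,0],[0,0,0.2,-0.4,0],[0,0,0.2,-0.6,0],[0,0,0.2,-0.6,0]]

```text
clock: 2.87
tool_pos: [0.5361, 0.1598, 0.0944]
tool_rot: [180.0, -0.0, 14.5]
contact_force: [-0.7, -1.1, 0.4]
opening: 0.0001
gripper_force: 0.0
```

Request:
send_rows:
  moves:
    - [[0,0,0,-0.1,0],[0,0,0,-0.2,0],[0,0,0,-0.3,0],[0,0,0,-0.3,0]]

```text
clock: 3.2
tool_pos: [0.536, 0.1598, 0.091]
tool_rot: [-180.0, 0.0, 14.5]
contact_force: [0.1, -0.2, -0.4]
opening: 0.0003
gripper_force: 0.0
```

Request:
send_rows:
  moves:
    - [[0,0,0,-0.1,0],[0,0,0,-0.2,0],[0,0,0,-0.3,0],[0,0,0,-0.3,0]]

```text
clock: 3.53
tool_pos: [0.536, 0.1598, 0.088]
tool_rot: [-180.0, 0.0, 14.5]
contact_force: [-0.1, -0.5, 0.2]
opening: -0.0002
gripper_force: 0.0
```

No contact yet, so the 19 mm tip offset looks plausible (contact at about 0.079).

Request:
send_rows:
  moves:
    - [[0,0,0,-0.2,0],[0,0,0,-0.4,0],[0,0,0,-0.6,0],[0,0,0,-0.6,0]]

```text
clock: 3.87
tool_pos: [0.5358, 0.1597, 0.0817]
tool_rot: [-180.0, 0.1, 14.5]
contact_force: [-0.2, 0.1, -0.4]
opening: -0.0
gripper_force: 0.0
```

Request:
send_rows:
  moves:
    - [[0,0,0,-0.1,0],[0,0,0,-0.2,0],[0,0,0,-0.3,0],[0,0,0,-0.4,0],[0,0,0,-0.4,0]]

```text
clock: 4.28
tool_pos: [0.5362, 0.1598, 0.0783]
tool_rot: [180.0, -0.0, 14.5]
contact_force: [-0.3, -0.7, 0.1]
opening: -0.0003
gripper_force: 0.0
```

Request:
send_rows:
  moves:
    - [[0,0,0,-0.1,0],[0,0,0,-0.2,0],[0,0,0,-0.3,0],[0,0,0,-0.3,0]]

```text
clock: 4.62
tool_pos: [0.5363, 0.1599, 0.0755]
tool_rot: [180.0, -0.0, 14.5]
contact_force: [-1.6, -0.7, 3.6]
opening: -0.0002
gripper_force: 1.9
```

Request:
send_rows:
  moves:
    - [[0,0,0,-0.1,0],[0,0,0,-0.2,0],[0,0,0,-0.3,0],[0,0,0,-0.4,0],[0,0,0,-0.4,0]]

```text
clock: 5.03
tool_pos: [0.5363, 0.1598, 0.0711]
tool_rot: [-180.0, -0.0, 14.5]
contact_force: [-0.1, 0.5, 3.3]
opening: 0.0001
gripper_force: 1.4
```

Request:
send_rows:
  moves:
    - [[0,0,0,-0.1,0],[0,0,0,-0.2,0],[0,0,0,-0.3,0],[0,0,0,-0.3,0]]

```text
clock: 5.37
tool_pos: [0.5363, 0.1598, 0.0681]
tool_rot: [-180.0, -0.0, 14.5]
contact_force: [-0.0, -0.5, 3.5]
opening: -0.0
gripper_force: 1.4
```

Request:
send_rows:
  moves:
    - [[0,0,0,-0.05,0],[0,0,0,-0.1,0],[0,0,0,-0.1,0]]

```text
clock: 5.62
tool_pos: [0.5363, 0.1598, 0.0673]
tool_rot: [-180.0, -0.0, 14.5]
contact_force: [-1.3, 0.4, 2.8]
opening: -0.0
gripper_force: 1.6
```

Request:
send_rows:
  moves:
    - [[0,0,0,-0.03,0],[0,0,0,-0.06,0],[0,0,0,-0.06,0]]

```text
clock: 5.87
tool_pos: [0.5363, 0.1598, 0.0669]
tool_rot: [180.0, -0.0, 14.5]
contact_force: [-1.1, -0.8, 4.3]
opening: 0.0002
gripper_force: 2.3
```

Request:
send_rows:
  moves:
    - [[0,0,0,-0.03,0],[0,0,0,-0.06,0],[0,0,0,-0.06,0]]

```text
clock: 6.12
tool_pos: [0.5363, 0.1599, 0.0666]
tool_rot: [180.0, -0.0, 14.5]
contact_force: [-1.9, -0.7, 6.3]
opening: -0.0
gripper_force: 3.4
```

Request:
send_rows:
  moves:
    - [[0,0,0,-0.03,0],[0,0,0,-0.06,0],[0,0,0,-0.06,0]]

```text
clock: 6.37
tool_pos: [0.5363, 0.1599, 0.0664]
tool_rot: [180.0, 0.0, 14.5]
contact_force: [-2.9, 0.1, 8.9]
opening: 0.0001
gripper_force: 4.4
```

Force is rising and the travel has stopped, so the key is on its stop. Next is the small round key.

Request:
send_rows:
  moves:
    - [[0,0,0,2,0],[0,0,0,5.5,0],[0,0.2,-3,6.3,0],[0,0.4,-7,6.3,0],[0,0.6,-11,6.3,0]]

```text
clock: 6.78
tool_pos: [0.5424, 0.0493, 0.1292]
tool_rot: [180.0, -0.1, 14.7]
contact_force: [1.2, 0.2, -0.8]
opening: 0.0001
gripper_force: 0.0
```

Request:
send_rows:
  moves:
    - [[0,0.2,-3.5,0,0],[0,0.3,-6.4,0,0],[0,0.3,-6.4,-2,0],[0,0.3,-6.4,-3.5,0],[0,0.3,-6.4,-3.5,0]]

```text
clock: 7.2
tool_pos: [0.5421, -0.0146, 0.0892]
tool_rot: [-179.8, 0.4, 14.5]
contact_force: [-2.1, -0.1, -0.6]
opening: 0.0004
gripper_force: 0.0
```

Request:
send_rows:
  moves:
    - [[0,0,0,0,0],[0,0,0,-0.2,0],[0,0,0,-0.4,0],[0,0,0,-0.6,0],[0,0,0,-0.6,0]]

```text
clock: 7.62
tool_pos: [0.5453, -0.0138, 0.0877]
tool_rot: [180.0, -0.0, 14.6]
contact_force: [0.4, 0.1, 0.1]
opening: 0.0002
gripper_force: 0.0
```

```bash
python3 - <<'E'
from station import monitor, optics
import cv2,numpy as np
o=[]
for n,(r0,r1,c0,c1) in{"top":(150,270,170,330),"side":(190,260,200,320)}.items():
    a=cv2.cvtColor(optics.grab_frame(n)["color"],cv2.COLOR_RGB2BGR)[r0:r1,c0:c1]; o.append(cv2.resize(a,(390,290),interpolation=cv2.INTER_CUBIC))
cv2.imwrite("pics/p2.png",np.hstack(o)); print(monitor.state()["tool_pos"])
E
```

```text
[ 0.54536547 -0.01396497  0.08784787]
```

View pics/p2.png

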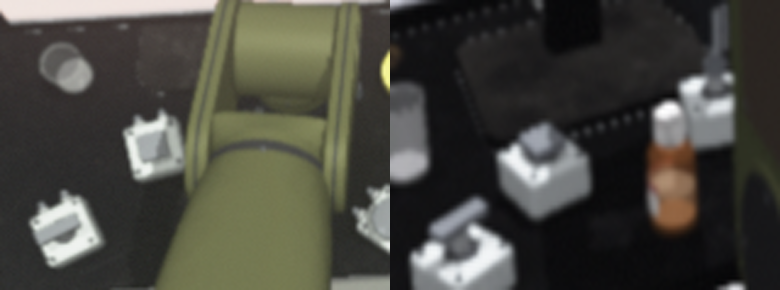

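The square key at (545,142) sits low on its block and the block is in place. The fingertips at (718,65) stand over the round key at (717,78).

Request:
send_rows:
  moves:
    - [[0,0,0,-0.2,0],[0,0,0,-0.4,0],[0,0,0,-0.6,0],[0,0,0,-0.8,0],[0,0,0,-0.8,0]]

```text
clock: 8.13
tool_pos: [0.545, -0.0142, 0.0791]
tool_rot: [-180.0, 0.0, 14.5]
contact_force: [0.2, -0.5, 0.2]
opening: 0.0001
gripper_force: 0.0
```

Request:
send_rows:
  moves:
    - [[0,0,0,-0.1,0],[0,0,0,-0.2,0],[0,0,0,-0.3,0],[0,0,0,-0.4,0],[0,0,0,-0.4,0]]

```text
clock: 8.55
tool_pos: [0.5451, -0.0142, 0.0756]
tool_rot: [180.0, 0.0, 14.5]
contact_force: [-2.5, 0.5, 3.4]
opening: -0.0003
gripper_force: 1.8
```

Request:
send_rows:
  moves:
    - [[0,0,0,-0.1,0],[0,0,0,-0.2,0],[0,0,0,-0.3,0],[0,0,0,-0.4,0],[0,0,0,-0.4,0]]

```text
clock: 8.97
tool_pos: [0.5452, -0.0142, 0.0713]
tool_rot: [180.0, -0.0, 14.5]
contact_force: [-1.0, 0.3, 3.2]
opening: 0.0007
gripper_force: 1.4
```

Request:
send_rows:
  moves:
    - [[0,0,0,-0.1,0],[0,0,0,-0.2,0],[0,0,0,-0.3,0],[0,0,0,-0.4,0],[0,0,0,-0.4,0]]

```text
clock: 9.38
tool_pos: [0.5452, -0.0142, 0.0673]
tool_rot: [180.0, -0.0, 14.5]
contact_force: [-0.2, 0.3, 2.7]
opening: -0.0001
gripper_force: 1.3
```

Request:
send_rows:
  moves:
    - [[0,0,0,-0.03,0],[0,0,0,-0.06,0],[0,0,0,-0.1,0],[0,0,0,-0.1,0]]

```text
clock: 9.72
tool_pos: [0.5452, -0.0142, 0.0667]
tool_rot: [-180.0, 0.0, 14.5]
contact_force: [-3.3, -0.7, 5.7]
opening: -0.0001
gripper_force: 2.6
```

Request:
send_rows:
  moves:
    - [[0,0,0,-0.03,0],[0,0,0,-0.06,0],[0,0,0,-0.06,0]]

```text
clock: 9.97
tool_pos: [0.5453, -0.0142, 0.0665]
tool_rot: [-180.0, 0.0, 14.5]
contact_force: [-3.3, 0.5, 7.1]
opening: -0.0003
gripper_force: 3.8
```

The round key is on its stop. Next is the bar.

Request:
send_rows:
  moves:
    - [[0,0,0,2,0],[0,0,0,5.5,0],[0,0,3,7.3,0],[0,0,7,7.3,0],[0,0,11,7.3,0]]

```text
clock: 10.38
tool_pos: [0.5466, 0.0965, 0.1409]
tool_rot: [180.0, -0.3, 14.4]
contact_force: [-0.1, -0.5, -0.5]
opening: 0.0002
gripper_force: 0.0
```

Request:
send_rows:
  moves:
    - [[0,-1.5,3.5,0,0],[0,-3.5,7,0,0],[0,-5.5,10.5,0,0],[0,-7.5,13.6,0,0],[0,-9.7,16.6,0,0]]

```text
clock: 10.8
tool_pos: [0.4471, 0.2634, 0.1384]
tool_rot: [-180.0, -0.0, 14.5]
contact_force: [1.2, 1.5, -0.2]
opening: 0.0003
gripper_force: 0.0
```

Request:
send_rows:
  moves:
    - [[0,0,0,-2,0],[0,0,0,-4,0],[0,0,0,-5,0],[0,0,0,-5,0],[0,0,0,-5,0]]

```text
clock: 11.22
tool_pos: [0.4479, 0.2614, 0.0882]
tool_rot: [180.0, 0.1, 14.5]
contact_force: [0.1, -0.4, 0.2]
opening: -0.0004
gripper_force: 0.0
```

Within 1 mm of target.

Request:
send_rows:
  moves:
    - [[0,0,0,-0.2,0],[0,0,0,-0.4,0],[0,0,0,-0.6,0],[0,0,0,-0.8,0],[0,0,0,-0.8,0]]

```text
clock: 11.63
tool_pos: [0.4482, 0.2616, 0.0808]
tool_rot: [-180.0, 0.0, 14.5]
contact_force: [0.5, 0.5, -0.8]
opening: -0.0002
gripper_force: 0.0
```

Request:
send_rows:
  moves:
    - [[0,0,0,-0.1,0],[0,0,0,-0.2,0],[0,0,0,-0.3,0],[0,0,0,-0.4,0],[0,0,0,-0.4,0]]

```text
clock: 12.05
tool_pos: [0.4483, 0.2619, 0.0772]
tool_rot: [180.0, -0.0, 14.5]
contact_force: [-1.3, -1.1, 3.1]
opening: -0.0
gripper_force: 1.8
```

Request:
send_rows:
  moves:
    - [[0,0,0,-0.1,0],[0,0,0,-0.2,0],[0,0,0,-0.3,0],[0,0,0,-0.4,0],[0,0,0,-0.4,0]]

```text
clock: 12.47
tool_pos: [0.4483, 0.2619, 0.0728]
tool_rot: [-180.0, -0.0, 14.5]
contact_force: [0.7, -0.5, 3.2]
opening: 0.0003
gripper_force: 1.5
```

Request:
send_rows:
  moves:
    - [[0,0,0,-0.1,0],[0,0,0,-0.2,0],[0,0,0,-0.3,0],[0,0,0,-0.4,0],[0,0,0,-0.4,0]]

```text
clock: 12.88
tool_pos: [0.4483, 0.2619, 0.0687]
tool_rot: [-180.0, -0.0, 14.5]
contact_force: [-0.4, -0.8, 2.7]
opening: -0.0003
gripper_force: 1.3
```

Request:
send_rows:
  moves:
    - [[0,0,0,-0.05,0],[0,0,0,-0.1,0],[0,0,0,-0.15,0],[0,0,0,-0.15,0]]

```text
clock: 13.22
tool_pos: [0.4483, 0.2619, 0.0674]
tool_rot: [-180.0, -0.0, 14.5]
contact_force: [0.1, -0.5, 3.0]
opening: 0.0003
gripper_force: 1.7
```

Request:
send_rows:
  moves:
    - [[0,0,0,-0.03,0],[0,0,0,-0.06,0],[0,0,0,-0.1,0],[0,0,0,-0.1,0]]

```text
clock: 13.55
tool_pos: [0.4483, 0.2619, 0.0667]
tool_rot: [180.0, -0.0, 14.5]
contact_force: [-0.6, 0.1, 4.0]
opening: 0.0002
gripper_force: 2.7
```

Request:
send_rows:
  moves:
    - [[0,0,0,-0.04,0],[0,0,0,-0.08,0],[0,0,0,-0.08,0]]

```text
clock: 13.8
tool_pos: [0.4483, 0.2619, 0.0663]
tool_rot: [180.0, 0.0, 14.5]
contact_force: [-2.3, -0.4, 8.4]
opening: -0.0003
gripper_force: 4.2
```

Request:
send_rows:
  moves:
    - [[0,0,0,3,0],[0,0,0,7,0],[0,0,0,11,0],[0,0,0,15,0],[0,0,0,18,0]]

```text
clock: 14.22
tool_pos: [0.4483, 0.2621, 0.2484]
tool_rot: [-180.0, -0.1, 14.5]
contact_force: [0.6, 0.7, 0.6]
opening: 0.0
gripper_force: 0.0
```

Request:
send_rows:
  moves:
    - [[0,-2,-3.5,0,0],[0,-4,-7,0,0],[0,-6,-10.5,0,0],[0,-7,-14.3,0,0],[0,-7,-18,0,0]]

```text
clock: 14.63
tool_pos: [0.3759, 0.081, 0.2444]
tool_rot: [-180.0, 0.1, 14.7]
contact_force: [1.4, -1.0, -0.6]
opening: 0.0001
gripper_force: 0.0
```

Request:
send_rows:
  moves:
    - [[0,0,-4,0,0],[0,0,-8,0,0],[0,0,-12,0,0],[0,0,-16,0,0],[0,0,-20,0,0]]

```text
clock: 15.05
tool_pos: [0.3773, -0.1198, 0.2448]
tool_rot: [-180.0, -0.0, 14.5]
contact_force: [1.3, 0.6, 0.2]
opening: 0.0
gripper_force: 0.0
```

Request:
send_rows:
  moves:
    - [[0,-1,-4,0,0],[0,-2,-8,0,0],[0,-3,-12,0,0],[0,-4,-16,0,0],[0,-5,-20,0,0]]

```text
clock: 15.47
tool_pos: [0.3269, -0.3197, 0.2446]
tool_rot: [-179.9, 0.0, 14.5]
contact_force: [1.2, 0.2, 0.7]
opening: 0.0
gripper_force: 0.0
```

```bash
python3 - <<'E'
from station import monitor, optics
import cv2,numpy as np
o=[]
for n,(r0,r1,c0,c1) in{"top":(150,270,170,360),"side":(190,270,200,340)}.items():
    a=cv2.cvtColor(optics.grab_frame(n)["color"],cv2.COLOR_RGB2BGR)[r0:r1,c0:c1]; o.append(cv2.resize(a,(800,290) if 0 else (400,260),interpolation=cv2.INTER_CUBIC))
cv2.imwrite("pics/p3.png",np.hstack(o)); print(monitor.state()["tool_pos"])
E
```

```text
[ 0.32613403 -0.32206581  0.244449  ]
```

View pics/p3.png

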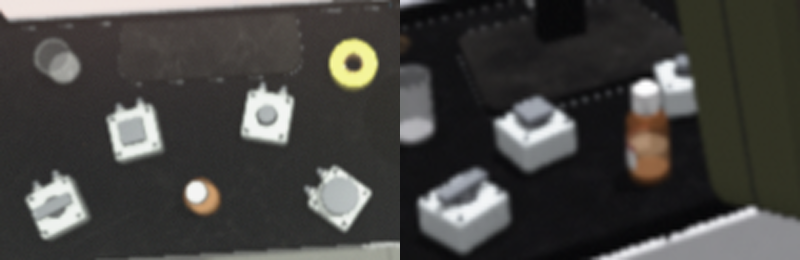

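In the top view all four blocks, the bottle (203,195) and the tape (353,63) are where they were. In the side view the square (533,108) and bar (462,187) keys sit low. The hand is clear.

```bash
python3 -c "
from station import job
print(job.finish_job())"
```

```text
the job is handed in; nothing more can be done
None
```

I pushed the square, small round and bar keys down to their stops, in that order. The wide key was left up, no block or bystander visibly moved in the final pictures, the hand was clear, and the job was handed in (it returned no verdict).

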